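# Clamp a glued book in the book press

## Task

The book in the press has just been glued: push it along between the jaws until it is fully home against the end stop, still standing on its edge. Then wind the handwheel clockwise until the sprung jaw grips the book firmly, with its springs pressed in about half way and never driven solid, and let go. Leave the mug, the vase and the spoon rest where they are.

Things in the scene. Friction and masses are not known exactly. Their poses are not given: they have to be found in the camera images.
- press: wooden book press, fixed on the table. Deck 250 (x) by 285 (y) mm, top 18 mm above the table; origin on the table, deck spans y -205 to +80 mm. x runs along the trough to the end stop (inner face x +100 mm, 60 mm tall). Fixed jaw's face at y +30 mm, facing -y; jaws span x -20 to +90 mm, 52 mm tall. The sprung jaw closes towards +y
- book_center (a point): centre of the book: 140 mm long (along the trough), 30 mm thick (across it), 100 mm tall, 0.2 to 0.4 kg, standing on its edge on the deck; its near end projects from the trough's open (-x) end and it is 35 to 65 mm short of home. Own x axis up, y along the book, z through its thickness
- home (a point): point fixed to the press where the book's centre lies when the book is fully home and against the fixed jaw (68 mm above the table)
- wheel_hub (a point): centre of the steel handwheel on its vertical axis, 118 mm above the table. Rim 160 mm across (centre line), 14 mm thick; hub 36 mm; 3 spokes 120 degrees apart, 12 by 12 mm, in this plane. The windows between spokes, 18 to 73 mm off the axis, let a fingertip in to push a spoke round. Free 45 mm below, except a 50 mm square housing 28 mm below round the axis
- spoke_mid (a point): point on one of the three spokes, on its centre line, 45 mm from the wheel's axis; goes round with the wheel
- wheel (a joint): turn of the handwheel, rad, grows clockwise from above (tightening); 0 to 1.5 at the start, end stop 7. One rad moves the carriage of the sprung jaw 8 mm towards the fixed jaw. Steady drag about 0.45 N m (8 N at 55 mm from the axis); it stays where it is left, under spring force too
- spring_face (a joint): how far the springs of the sprung jaw are pressed in, m: 0 free, 0.016 solid; the visible gap between the wooden face and its carriage is 16 mm less this. 4200 N/m: once the face bears on the book each rad of wheel adds 8 mm, 34 N and 0.27 N m; half way in, the wheel feels about 1.6 times as stiff as when free
- face_mid (a point): middle of the sprung jaw's face (110 mm long, 46 mm tall), 48 mm above the table; 22 to 34 mm from the book's near side once the book lies against the fixed jaw
- mug: white mug, 101x138x122 mm, standing loose on the table left of the press; origin under its centre; leave alone
- vase: white bud vase, 103 mm across, 120 mm tall, loose on the table at the left; origin under its centre; leave alone
- rest: white spoon rest, 68x126x11 mm, loose on the table right of the press; origin under its centre; leave alone
Not all that is in view belongs to the job. Leave any green look-alike of the part that bears book_center alone.

How it is judged:
By the outcome, as a careful person would: the job done as asked, in the order asked, and still so for the second after the job is handed in, with the robot touching nothing.
It also fails if it takes over 64 s, if anything falls off the work surface, if the arm or the gripper's body presses on something with over 40 N, if the wrist force passes 120 N, or if a joint passes its speed limit or range.

## Robot

A 6-joint arm with a two-finger parallel gripper is mounted at the origin on a cart in front of the work surface, level with it; the furniture and walls round the work are solid. World frame = base frame: x ahead of the robot, y to its left, z up, the work surface at z = 0. Lengths are in m, angles in rad, forces in N, time in s.
With the tool pointing down it reaches from about 0.3 to 0.875 m from the base axis. Payload 6.4 kg.
Tool frame: the origin (TCP) lies between the finger pads; the fingertips stand 8 mm ahead of it and the grasp point (between the pads) lies 11 mm behind it (ctrl.finger_overhang is the distance from the TCP to the fingertips, in m); z points along the fingers, y is the line along which they close (so a half turn about z gives the same grasp; the last joint's range is limited). The gripper opens to 85 mm and grips with 20 to 120 N. Pads are 22 mm wide; open, the fingers measure 114 mm over their backs; the gripper's body (76 mm by 85 mm) begins 54 mm behind the grasp point. The pads swing forward as they close: fully open they stand 13 mm farther back than shut.
Start: joints at [1.131, 0.181, 1.607, -0, 1.354, -0.206], TCP at [0.133, 0.559, 0.239] pointing down, gripper open.
Joint ranges: [-2.99, 2.99], [-0.89, 2.07], [0.3, 2.58], [-1.14, 4.28], [0, 2.63], [-3.12, 3.12]. Speed limits (rad/s): [2.57, 2.57, 3.01, 3.14, 3.14, 3.14].

## Interface

Orientations are given as a unit quaternion [w, x, y, z].
In Python, from bench import ctrl, camera gives the robot as it stands.
- The arm moves only by the shell command python3 -m pendant 'ROWS' [OPENING]. ROWS is JSON, a list of rows, each a list of 6 numbers: the shift along the world's x, y, z normalised to -1 to 1, where 1 is 200 mm, then the turn, a rotation vector about the world's x, y, z normalised to -1 to 1, where 1 is pi/2 rad. In form: [[dx, dy, dz, rx, ry, rz], ...]. A call has exactly 10 rows; each row shifts and turns the commanded pose from where the row before left it; what a row does not reach is not made up. A row lasts 1/8 s, in which the tool goes at most 62.5 mm and 10.7 degrees, less where a joint would pass 70% of its speed; a pose out of reach is approached as far as the arm can. A call with a number of a shift or a turn outside -1 to 1 is refused whole. A call with a gripper value outside its range is refused whole. OPENING is the opening, from -1 (shut) to 1 (fully open), set as the call begins (- or left out, the last holds). The fingers move at their own pace and stop on an object; the grip force is fixed at half the most. Time passes only in rows, so rows that do not move let the fingers close, or fill a call up. It gives the time, the measured TCP pose, the force, the opening and the grip force at its end, in the units of the state.
- ctrl.get_obs(): the state, without advancing time (a new reading comes with each control period).
- camera(name): name is "scene" or "top"; returns a dict with "color" (420x560x3 uint8, blue, green, red), "fx", "fy", "cx", "cy" (pixels), "xyz" and "rotation" of the camera in the world. Camera axes: x right, y down, z forward; pixel columns grow to the right and rows downward; lengths in m; the calibration is good to about 2 mm. A picture is of the moment at which its call begins. There is no depth.
- ctrl.hand_in(): hands the job in; it is judged then, once.
The state is a dict: "time_s": time; "q": joint angles; "dq": joint speeds; "joint_efforts": joint torques, N m; "eef_pos": TCP position; "eef_rot": TCP orientation; "wrist_force": force on the tool from outside, world axes, zero at the start; "torque": the same for the moment, N m; "opening": opening from 0.0 (shut) to 1.0 (fully open); "grasp_force": force on a finger pad.
Only numpy, scipy, OpenCV 4.12 (cv2) and the standard library are available. Lean on these libraries where they do the work, as an engineer would, in place of code of your own. Each camera call takes 0.05 s, during which the arm holds its last target. There are 200 camera calls.

## Working session

There is one attempt and no reset: what is moved stays moved. The work goes in short steps, Python scripts to look and compute and a shell command to move; the robot and the scene stay as the last step left them, time stands still between calls to the robot, and variables do not carry over. Pictures are saved under pics/ and viewed, at most 10 in all, crops included, and the job is handed in when it is done.

```bash
mkdir -p pics; cat > h.py <<'E'
import numpy as np,cv2
from bench import ctrl,camera
def snap(n,f):
    c=camera(n); cv2.imwrite(f'pics/{f}.png',c['color']); return c
def ray(c,u,v,z):
    d=np.array(c['rotation']).reshape(3,3)@np.array([(u-c['cx'])/c['fx'],(v-c['cy'])/c['fy'],1.]); p=np.array(c['xyz'])
    return p+d*(z-p[2])/d[2]
def proj(c,P):
    q=np.array(c['rotation']).reshape(3,3).T@(np.array(P)-np.array(c['xyz'])); return c['cx']+c['fx']*q[0]/q[2],c['cy']+c['fy']*q[1]/q[2]
E
python3 - <<'E'
from h import *
import pickle
d={}
for n in('top','scene'):
    c=snap(n,n+'0'); d[n]=c; print(n,c['fx'],c['cx'],c['cy'],c['xyz'],c['rotation'])
pickle.dump(d,open('c0.pkl','wb')); print(ctrl.get_obs())
E
```

```text
top 472.47025739869986 272.1457181139777 210.67679136601944 [0.45279905 0.01652785 1.32012935] [-0.03993692  0.71086747 -0.70129     0.03556423]
scene 426.5910592931337 282.4256092578701 213.76821657842194 [ 0.08737549 -0.63882484  0.9276733 ] [-0.35594827  0.88172241 -0.28466811  0.12178052]
{'time_s': 0.1, 'q': array([ 1.13074005e+00,  1.81479473e-01,  1.60793168e+00, -1.16554580e-05,
        1.35378598e+00, -2.06265596e-01]), 'dq': array([-0.00208017, -0.00289683, -0.00407721,  0.00135032, -0.00131444,
        0.00101983]), 'joint_efforts': array([ 2.92424356e-04, -4.45876050e+01, -3.52237022e+01, -2.44134280e-04,
        4.15769638e-03, -1.67372974e-05]), 'eef_pos': array([0.13296106, 0.55890937, 0.23845563]), 'eef_rot': array([-2.49368705e-04,  1.16628016e-01,  9.93175343e-01, -7.62521547e-04]), 'wrist_force': array([0.76604714, 0.31648154, 0.28208508]), 'torque': array([-0.00100451,  0.04438594, -0.02290315]), 'grasp_force': 0.0, 'opening': 0.9997350381854747}
```

View pics/top0.png

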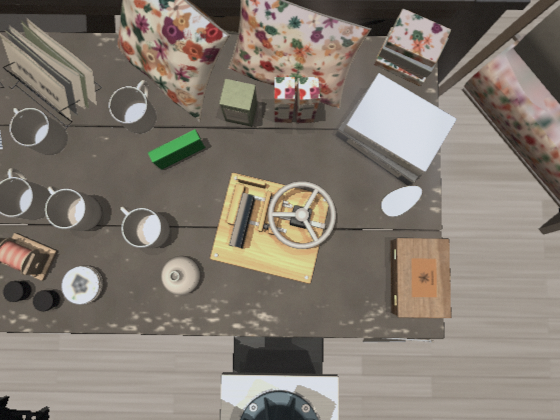

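View pics/scene0.png

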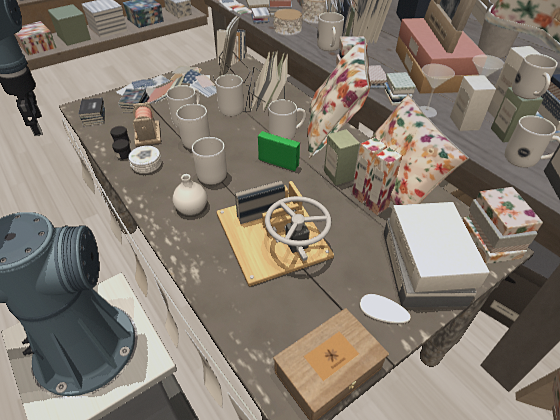

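The top view shows the press around pixel (270,228), with the black book at (242,221), the wheel hub near (302,214) and the end stop at the far end (250,182). The green block at (177,149) is the look-alike. I'll zoom in.

```bash
cat >> h.py <<'E'
from scipy.spatial.transform import Rotation as R
def RM(c): return R.from_quat(np.roll(c['rotation'],-1)).as_matrix()
def ray(c,u,v,z):
    d=RM(c)@np.array([(u-c['cx'])/c['fx'],(v-c['cy'])/c['fy'],1.]); p=np.array(c['xyz'])
    return p+d*(z-p[2])/d[2]
def proj(c,P):
    q=RM(c).T@(np.array(P)-np.array(c['xyz'])); return c['cx']+c['fx']*q[0]/q[2],c['cy']+c['fy']*q[1]/q[2]
E
python3 - <<'E'
from h import *
import pickle
d=pickle.load(open('c0.pkl','rb'))
t=d['top']['color'][165:290,200:345]; s=d['scene']['color'][170:290,210:340]
a=cv2.resize(t,None,fx=5,fy=5,interpolation=cv2.INTER_CUBIC)
for i in range(0,145,20): cv2.putText(a,str(200+i),(i*5,10),0,.4,(0,0,255)); cv2.line(a,(i*5,0),(i*5,6),(0,0,255))
for i in range(5,125,20): cv2.putText(a,str(165+i),(0,i*5),0,.4,(0,0,255))
cv2.imwrite('pics/ct.png',a[:600,:800])
cv2.imwrite('pics/cs.png',cv2.resize(s,None,fx=5,fy=5,interpolation=cv2.INTER_CUBIC))
# press-corner estimates
c=d['top']
for uv in [(234,174),(212,254),(309,282)]: print(ray(c,*uv,.018))
print('hub',ray(c,302,214,.118))
E
```

```text
[0.69410049 0.13365302 0.018     ]
[0.47051333 0.18909694 0.018     ]
[ 0.3981464  -0.07762539  0.018     ]
hub [ 0.57412626 -0.05155757  0.118     ]
```

View pics/ct.png

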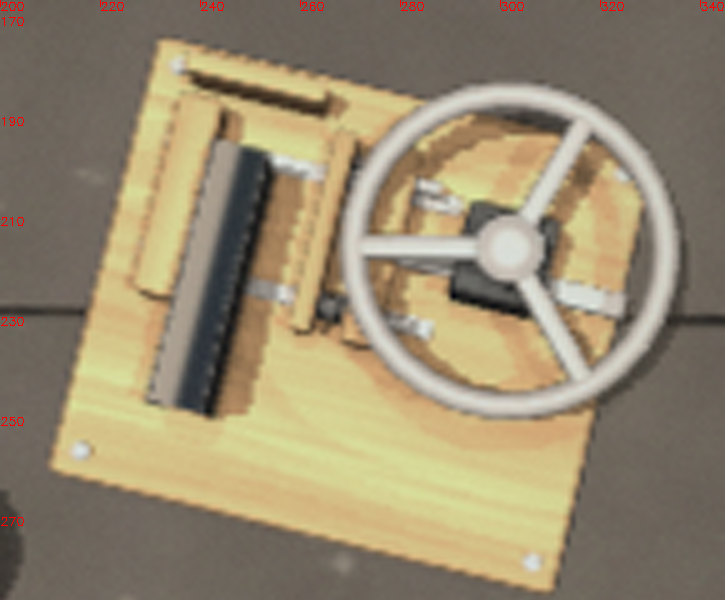

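View pics/cs.png

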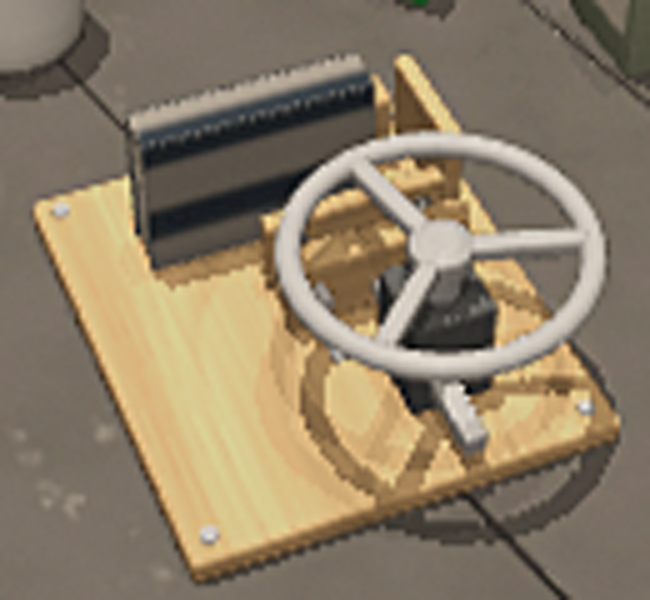

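The crop shows deck corners at crop pixels (162,38), (50,467) and (552,590). The book's top runs from (218,142) to (148,403). The hub is at (510,248), with spokes pointing left (355,247), up-right (585,125) and down-right (583,378).

```bash
python3 - <<'E'
from h import *
import pickle
d=pickle.load(open('c0.pkl','rb'));c=d['top'];s=d['scene']
f=lambda u,v,z:ray(c,200+u/5-.4,165+v/5-.4,z)
g=lambda u,v,z:ray(s,210+u/5-.4,170+v/5-.4,z)
A,B,C=f(162,38,.018),f(50,467,.018),f(552,590,.018)
print(A,B,C,np.linalg.norm(A-B),np.linalg.norm(B-C))
C2,B2=g(200,570,.018),g(35,205,.018); D2=g(618,425,.018); print('scene',B2,C2,D2)
# fit pose: top
P=np.array([[.125,.08],[-.125,.08],[-.125,-.205]]);W=np.array([A,B,C])[:,:2]
def fit(P,W):
    pc,wc=P.mean(0),W.mean(0);H=(P-pc).T@(W-wc);th=np.arctan2(H[0,1]-H[1,0],H[0,0]+H[1,1])
    M=np.array([[np.cos(th),-np.sin(th)],[np.sin(th),np.cos(th)]]);o=wc-M@pc;return th,M,o,W-(P@M.T+o)
th,M,o,r=fit(P,W);print('top fit',th,o,r)
th2,M2,o2,r2=fit(np.array([[-.125,.08],[-.125,-.205],[.125,-.205]]),np.array([B2,C2,D2])[:,:2]);print('scene fit',th2,o2,r2)
th=(th+th2)/2;o=(o+o2)/2;M=R.from_euler('z',th).as_matrix()[:2,:2]
print('pose',th,o)
tp=lambda w:M.T@(w[:2]-o)
for n,u,v in [('fl',218,142),('fr',268,152),('nl',148,403),('nr',212,417)]: print('book',n,tp(f(u,v,.118)),f(u,v,.118))
for n,u,v in [('nl',130,122),('nr',148,155),('fl',362,57),('fr',375,80)]: print('book sc',n,tp(g(u,v,.118)))
h=f(510,248,.118);print('hub',h,tp(h),'scene',g(440,243,.125))
for u,v in [(355,247),(585,125),(583,378)]:
    e=f(u,v,.118)-h;print('spoke ang',np.degrees(np.arctan2(e[1],e[0])))
for n,u,v,z in [('fixedfar',222,105,.07),('faceTopfar',330,135,.071),('faceTopnear',292,325,.071),('carr far',383,175,.06)]:print(n,tp(f(u,v,z)))
np.savez('press.npz',th=th,o=o)
E
```

```text
[0.69913467 0.1393651  0.018     ] [0.45949277 0.19538742 0.018     ] [ 0.3965659  -0.08035912  0.018     ] 0.2461031041583227 0.2828355384604015
scene [0.46439845 0.19425117 0.018     ] [ 0.40142914 -0.08340981  0.018     ] [ 0.63844583 -0.13603444  0.018     ]
top fit -0.22464568919632788 [0.56235891 0.09013919] [[-0.00290425 -0.00091881]
 [ 0.00117212 -0.00058674]
 [ 0.00173213  0.00150556]]
scene fit -0.22807421069544564 [0.56688334 0.08933279] [[ 0.0011899  -0.00127266]
 [ 0.00265966 -0.00131411]
 [-0.00384956  0.00258677]]
pose -0.22635994994588676 [0.56462113 0.08973599]
book fl [0.05788233 0.02375134] [0.62635742 0.09989079 0.118     ]
book fr [ 0.05894526 -0.00247883] [0.62150635 0.07409121 0.118     ]
book nl [-0.08040612  0.02560605] [0.492013   0.13273452 0.118     ]
book nr [-0.0795506  -0.00772382] [0.48536641 0.10006289 0.118     ]
book sc nl [-0.07356511  0.02280828]
book sc nr [-0.07295812 -0.00583616]
book sc fl [0.06645915 0.0239446 ]
book sc fr [0.06558249 0.00310231]
hub [ 0.5735989  -0.05053923  0.118     ] [ 0.04023098 -0.13468187] scene [ 0.57740057 -0.04953589  0.125     ]
spoke ang 90.39111324808788
spoke ang -30.73175691208664
spoke ang -150.3168171583811
fixedfar [0.08379703 0.03135557]
faceTopfar [ 0.08161719 -0.02876735]
faceTopnear [-0.02184647 -0.0335426 ]
carr far [ 0.0688119  -0.06106641]
```

```bash
python3 -m pendant '[[0.158,-0.2165,0,0,0,0],[0.158,-0.2165,0,0,0,0],[0.158,-0.2165,0,0,0,0],[0.158,-0.2165,0,0,0,0],[0.158,-0.2165,0,0,0,0],[0.158,-0.2165,0,0,0,0],[0.158,-0.2165,0,0,0,0],[0.158,-0.2165,0,0,0,0],[0.158,-0.2165,0,0,0,0],[0.158,-0.2165,0,0,0,0]]' -1
```

```text
time_s: 1.35
eef_pos: [0.4498, 0.1248, 0.2391]
eef_rot: [-0.0, 0.117, 0.993, 0.0]
wrist_force: [0.1, -0.2, 0.1]
opening: 0.0
grasp_force: 0.0
```

```bash
python3 -m pendant '[[0,0,-0.17,0,0,0],[0,0.004,-0.17,0,0,0],[0,0.004,-0.17,0,0,0],[0,0,-0.17,0,0,0],[0,0,-0.165,0,0,0],[0.0195,-0.0045,0,0,0,0],[0.0195,-0.0045,0,0,0,0],[0.0195,-0.0045,0,0,0,0],[0.0195,-0.0045,0,0,0,0],[0.0195,-0.0045,0,0,0,0]]'; python3 - <<'E'
from h import *
c=snap('top','t1');z=np.load('press.npz');a=c['color'][165:290,170:330];cv2.imwrite('pics/t1c.png',cv2.resize(a,None,fx=5,fy=4.8,interpolation=cv2.INTER_CUBIC))
M=R.from_euler('z',float(z['th'])).as_matrix()[:2,:2];print(M.T@(ctrl.get_obs()['eef_pos'][:2]-z['o']))
E
```

```text
time_s: 2.6
eef_pos: [0.4694, 0.1234, 0.0709]
eef_rot: [0.001, 0.117, 0.993, 0.0]
wrist_force: [-0.4, 0.2, 0.4]
opening: 0.0
grasp_force: 0.0
[-0.09992552  0.01141366]
```

View pics/t1c.png

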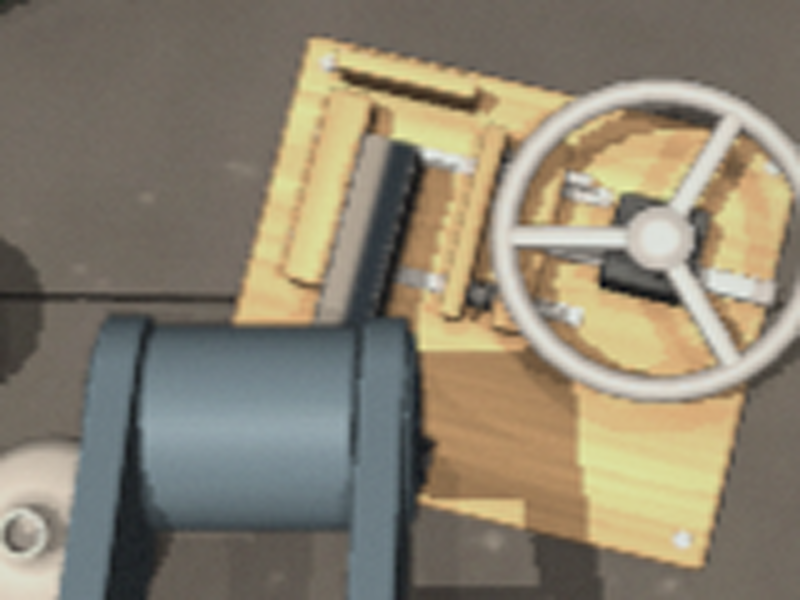

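The picture shows the arm clear of the vase, and the tool lined up behind the book's near end (crop pixel ~(345,320)). Now I'll push.

```bash
python3 -m pendant '[[0.0195,-0.0065,0,0,0,0],[0.0195,-0.0065,0,0,0,0],[0.0195,-0.0045,0,0,0,0],[0.0195,-0.0045,0,0,0,0],[0.0195,-0.0045,0,0,0,0],[0.0195,-0.0045,0,0,0,0],[0.0195,-0.0045,0,0,0,0],[0.0195,-0.0045,0,0,0,0],[0.0195,-0.0045,0,0,0,0],[0.0195,-0.0045,0,0,0,0]]'; python3 - <<'E'
from h import *
c=snap('top','t2');s=snap('scene','s2');z=np.load('press.npz');a=c['color'][165:290,200:280];b=s['color'][160:270,180:320]
cv2.imwrite('pics/c2.png',np.hstack([cv2.resize(a,(350,547),interpolation=2),cv2.resize(b,(450,547),interpolation=2)]))
M=R.from_euler('z',float(z['th'])).as_matrix()[:2,:2];print(M.T@(ctrl.get_obs()['eef_pos'][:2]-z['o']))
E
```

```text
time_s: 3.9
eef_pos: [0.508, 0.1136, 0.0703]
eef_rot: [0.0, 0.117, 0.993, -0.0]
wrist_force: [-1.0, 1.2, -0.9]
opening: -0.001
grasp_force: 0.0
[-0.06008719  0.01055164]
```

View pics/c2.png

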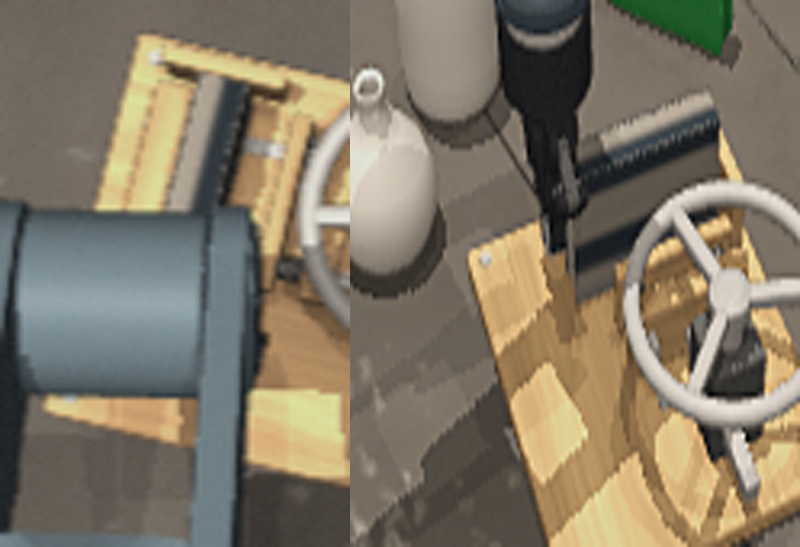

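The book is upright and moving, with its far end close to the stop. I'll continue slowly.

```bash
python3 -m pendant '[[0.0049,-0.0011,0,0,0,0],[0.0049,-0.0011,0,0,0,0],[0.0049,-0.0011,0,0,0,0],[0.0049,-0.0011,0,0,0,0],[0.0049,-0.0011,0,0,0,0],[0.0049,-0.0011,0,0,0,0],[0.0049,-0.0011,0,0,0,0],[0.0049,-0.0011,0,0,0,0],[0,0,0,0,0,0],[0,0,0,0,0,0]]'
```

```text
time_s: 5.25
eef_pos: [0.5138, 0.1122, 0.0696]
eef_rot: [-0.002, 0.116, 0.993, -0.0]
wrist_force: [-7.6, 1.7, 3.2]
opening: 0.001
grasp_force: 0.0
```

```bash
python3 -m pendant '[[0.0049,-0.0011,0,0,0,0],[0.0049,-0.0011,0,0,0,0],[0.0049,-0.0011,0,0,0,0],[0,0,0,0,0,0],[0,0,0,0,0,0],[0,0,0,0,0,0],[0,0,0,0,0,0],[0,0,0,0,0,0],[0,0,0,0,0,0],[0,0,0,0,0,0]]'
```

```text
time_s: 6.5
eef_pos: [0.5136, 0.112, 0.0685]
eef_rot: [-0.005, 0.116, 0.993, -0.0]
wrist_force: [-16.3, 3.0, 5.3]
opening: -0.0
grasp_force: 0.0
```

The force rose from 8 to 16 N with no motion, so the book is home. Next I'll back off and lift.

```bash
python3 -m pendant '[[-0.0245,0.0056,0,0,0,0],[-0.0245,0.0056,0,0,0,0],[-0.0245,0.0056,0,0,0,0],[-0.0245,0.0056,0,0,0,0],[-0.0245,0.0056,0,0,0,0],[-0.0245,0.0056,0,0,0,0],[0,0,0.18,0,0,0],[0,0,0.18,0,0,0],[0,0,0.18,0,0,0],[0,0,0.18,0,0,0]]'; python3 - <<'E'
from h import *
c=snap('top','t3');s=snap('scene','s3');a=c['color'][165:265,200:300];b=s['color'][160:270,220:340]
cv2.imwrite('pics/c3.png',np.hstack([cv2.resize(a,(400,400),interpolation=2),cv2.resize(b,(400,400),interpolation=2)]))
E
```

```text
time_s: 7.75
eef_pos: [0.4888, 0.118, 0.2155]
eef_rot: [0.0, 0.117, 0.993, 0.0]
wrist_force: [0.3, -1.0, 0.3]
opening: 0.004
grasp_force: 0.0
```

View pics/c3.png

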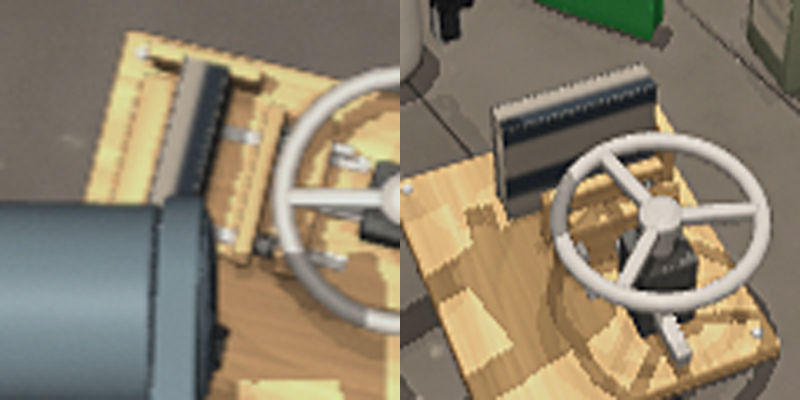

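The book stands against the stop and upright. Now I'll go to the wheel window at 150° and lower in.

```bash
python3 -m pendant '[[0.059,-0.1825,0,0,0,0],[0.059,-0.1825,0,0,0,0],[0.059,-0.1825,0,0,0,0],[0.059,-0.1825,0,0,0,0],[0,0,-0.11,0,0,0],[0,0,-0.11,0,0,0],[0,0,-0.11,0,0,0],[0,0,-0.11,0,0,0],[0,0,-0.11,0,0,0],[0,0,0,0,0,0]]'
```

```text
time_s: 9.1
eef_pos: [0.5341, -0.0275, 0.1018]
eef_rot: [-0.003, 0.117, 0.993, 0.0]
wrist_force: [-0.1, -0.3, 0.2]
opening: 0.0
grasp_force: 0.0
```

```bash
cat > arc.py <<'E'
import numpy as np,sys
a0,step,n=map(float,sys.argv[1:4]);cur=[float(v) for v in sys.argv[4:6]];r=float(sys.argv[6]) if len(sys.argv)>6 else .046
a=np.radians(a0+step*np.arange(1,n+1));P=np.c_[.575+r*np.cos(a),-.050+r*np.sin(a)]
print(np.round(np.diff(np.vstack([cur,P]),axis=0)/.2,3).tolist(),P[-1])
E
python3 arc.py 150 -10 10 .535 -.0275; python3 arc.py 50 -10 10 .6046 -.0148
```

```text
[[0.024, 0.035], [0.028, 0.028], [0.033, 0.023], [0.036, 0.017], [0.039, 0.01], [0.04, 0.003], [0.04, -0.003], [0.039, -0.01], [0.036, -0.017], [0.033, -0.023]] [ 0.60456823 -0.01476196]
[[0.028, -0.028], [0.023, -0.033], [0.017, -0.036], [0.01, -0.039], [0.003, -0.04], [-0.003, -0.04], [-0.01, -0.039], [-0.017, -0.036], [-0.023, -0.033], [-0.028, -0.028]] [ 0.60456823 -0.08523804]
```

```bash
python3 -m pendant '[[0.024,0.035,0.03,0,0,0],[0.028,0.028,0,0,0,0],[0.033,0.023,0,0,0,0],[0.036,0.017,0,0,0,0],[0.039,0.010,0,0,0,0],[0.040,0.003,0,0,0,0],[0.040,-0.003,0,0,0,0],[0.039,-0.010,0,0,0,0],[0.036,-0.017,0,0,0,0],[0.033,-0.023,0,0,0,0]]'
```

```text
time_s: 10.35
eef_pos: [0.6013, -0.0131, 0.108]
eef_rot: [-0.006, 0.116, 0.993, 0.001]
wrist_force: [-13.0, 7.2, 2.7]
opening: 0.001
grasp_force: 6.2
```

```bash
cat > wh.py <<'E'
from h import *
H=np.array([.5755,-.050])
def prof(c,r=.055):
    im=cv2.GaussianBlur(c['color'],(3,3),0).astype(int)
    o=[]
    for d in range(0,360,2):
        a=np.radians(d);u,v=proj(c,[H[0]+r*np.cos(a),H[1]+r*np.sin(a),.124]);p=im[int(round(v)),int(round(u))]
        o.append(p.min() if p.max()-p.min()<45 else 0)
    return np.array(o)
def spokes(c):
    P=sum(np.minimum(prof(c,r),220) for r in(.035,.045,.052,.06))/4.
    # 3-fold template
    S=np.array([sum(np.interp((p+k*120+np.arange(-3,4,2))%360,np.arange(0,360,2),P,period=360).mean() for k in range(3)) for p in range(120)])
    return int(S.argmax()),S.max(),np.where(P>150)[0]*2
if __name__=='__main__':
    import pickle
    d=pickle.load(open('c0.pkl','rb'))
    for n in('top','scene'):print(n,*spokes(d[n])[:2],*spokes(camera(n)))
E
python3 wh.py; python3 arc.py 50 -10 10 .6046 -.0148
```

```text
top 89 555.6875 29 396.0 [146 148 150 152 154]
scene 91 548.625 25 354.25 [144 146 148]
[[0.028, -0.028], [0.023, -0.033], [0.017, -0.036], [0.01, -0.039], [0.003, -0.04], [-0.003, -0.04], [-0.01, -0.039], [-0.017, -0.036], [-0.023, -0.033], [-0.028, -0.028]] [ 0.60456823 -0.08523804]
```

```bash
python3 -m pendant '[[0.028,-0.028,0,0,0,0],[0.023,-0.033,0,0,0,0],[0.017,-0.036,0,0,0,0],[0.010,-0.039,0,0,0,0],[0.003,-0.040,0,0,0,0],[-0.003,-0.040,0,0,0,0],[-0.010,-0.039,0,0,0,0],[-0.017,-0.036,0,0,0,0],[-0.023,-0.033,0,0,0,0],[-0.028,-0.028,0,0,0,0]]'; python3 wh.py;python3 arc.py -50 -8 10 .6046 -.0852
```

```text
time_s: 11.7
eef_pos: [0.6074, -0.0832, 0.1102]
eef_rot: [0.001, 0.116, 0.993, 0.002]
wrist_force: [6.9, 9.6, -2.1]
opening: 0.001
grasp_force: 4.6
top 89 555.6875 51 341.75 [ 50  52  54  92  94  96  98 100]
scene 91 548.625 47 450.5 [ 44  46  48  50 164 166 168 170]
[[-0.026, -0.019], [-0.028, -0.015], [-0.03, -0.011], [-0.031, -0.007], [-0.032, -0.002], [-0.032, 0.002], [-0.031, 0.007], [-0.03, 0.011], [-0.028, 0.015], [-0.026, 0.019]] [ 0.54543177 -0.08523804]
```

```bash
python3 -m pendant '[[-0.026,-0.019,0,0,0,0],[-0.028,-0.015,0,0,0,0],[-0.030,-0.011,0,0,0,0],[-0.031,-0.007,0,0,0,0],[-0.032,-0.002,0,0,0,0],[-0.032,0.002,0,0,0,0],[-0.031,0.007,0,0,0,0],[0,0,0,0,0,0],[0,0,0,0,0,0],[0,0,0,0,0,0]]'; python3 wh.py;python3 arc.py -106 -4 10 .5625 -.0943
python3 - <<'E'
from h import *
c=snap('top','t4');s=snap('scene','s4');a=c['color'][165:265,200:300];b=s['color'][160:270,220:340]
cv2.imwrite('pics/c4.png',np.hstack([cv2.resize(a,(400,400),interpolation=2),cv2.resize(b,(400,400),interpolation=2)]))
E
```

```text
time_s: 13.05
eef_pos: [0.5677, -0.0953, 0.1123]
eef_rot: [0.004, 0.117, 0.993, -0.0]
wrist_force: [9.2, 0.3, 1.0]
opening: 0.001
grasp_force: 3.4
top 89 555.6875 119 353.9375 [ 64  98 100 102 116 118 120 122 124]
scene 91 548.625 117 309.5625 [110 112 114 116 118 120 122]
[[-0.016, 0.005], [-0.015, 0.006], [-0.014, 0.007], [-0.014, 0.008], [-0.013, 0.009], [-0.013, 0.01], [-0.012, 0.011], [-0.011, 0.012], [-0.01, 0.012], [-0.009, 0.013]] [ 0.53686427 -0.07572287]
```

View pics/c4.png

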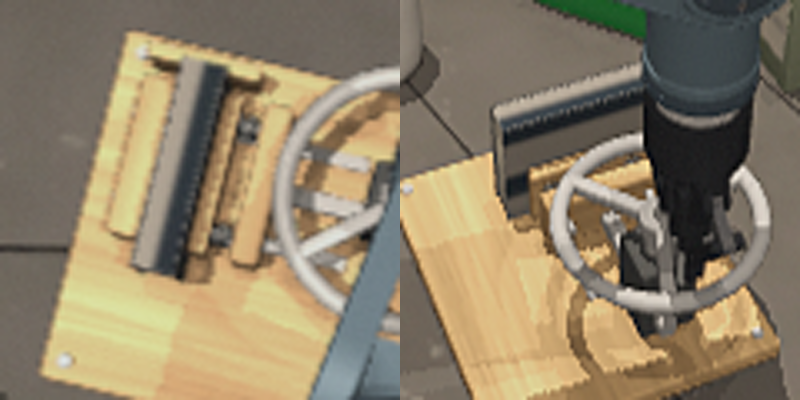

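The picture shows the face just about at the book (top crop ~(215,190)) with the spring gap still open. I'll go on in 20° calls and watch the torque.

```bash
cat > tq.py <<'E'
from wh import *
o=ctrl.get_obs();p=o['eef_pos'][:2]-H;f=o['wrist_force']
print('r',np.hypot(*p),'ang',np.degrees(np.arctan2(p[1],p[0])),'cw torque',p[0]*f[1]-p[1]*f[0])
E
python3 -m pendant '[[-0.008,0.0025,0,0,0,0],[-0.008,0.0025,0,0,0,0],[-0.0075,0.003,0,0,0,0],[-0.0075,0.003,0,0,0,0],[-0.007,0.0035,0,0,0,0],[-0.007,0.0035,0,0,0,0],[-0.007,0.004,0,0,0,0],[-0.007,0.004,0,0,0,0],[-0.0065,0.0045,0,0,0,0],[-0.0065,0.0045,0,0,0,0]]';python3 tq.py; python3 wh.py
for a in -126 -146 -166 -186; do python3 arc.py $a -4 5 0 0;done
```

```text
time_s: 14.5
eef_pos: [0.5553, -0.0899, 0.1131]
eef_rot: [0.007, 0.117, 0.993, -0.001]
wrist_force: [14.5, -4.9, -1.3]
opening: -0.001
grasp_force: 6.1
r 0.04473789809415736 ang -116.8195637972859 cw torque 0.6775976006995809
top 89 555.6875 101 351.1875 [ 96  98 100 102 104]
scene 91 548.625 97 416.3125 [ 92  94  96  98 100 336 338]
[[2.727, -0.426], [-0.012, 0.011], [-0.011, 0.012], [-0.01, 0.012], [-0.009, 0.013]] [ 0.53686427 -0.07572287]
[[2.676, -0.365], [-0.008, 0.014], [-0.007, 0.015], [-0.005, 0.015], [-0.004, 0.015]] [ 0.5303664  -0.06112841]
[[2.648, -0.29], [-0.002, 0.016], [-0.001, 0.016], [0.0, 0.016], [0.001, 0.016]] [ 0.52925199 -0.04519169]
[[2.648, -0.21], [0.003, 0.016], [0.004, 0.015], [0.005, 0.015], [0.007, 0.015]] [ 0.53365547 -0.02983493]
```

```bash
cat > rect.py <<'E'
from h import *
import pickle
z=np.load('press.npz');M=R.from_euler('z',float(z['th'])).as_matrix()[:2,:2]
def rect(c,x0=-.03,x1=.1,y0=-.09,y1=.05,s=2000,Z=.070):
    ys=np.arange(y1,y0,-1/s);xs=np.arange(x1,x0,-1/s)
    X,Y=np.meshgrid(xs,ys,indexing='ij');W=np.stack([X,Y],-1)@M.T+z['o']
    q=(np.concatenate([W,np.full(X.shape+(1,),Z)],-1)-c['xyz'])@RM(c)
    u=c['cx']+c['fx']*q[...,0]/q[...,2];v=c['cy']+c['fy']*q[...,1]/q[...,2]
    return cv2.remap(c['color'],u.astype('f4'),v.astype('f4'),cv2.INTER_CUBIC)
if __name__=='__main__':
    d=pickle.load(open('c0.pkl','rb'))['top'];n=camera('top');pickle.dump(n,open('c5.pkl','wb'))
    d4=dict(d);d4['color']=cv2.imread('pics/t4.png')
    out=[]
    for c in(d,d4,n):
        r=rect(c);out.append(r[:,:]);
        g=r[195:225].mean((0,2))  # x +2.5..-12 mm
        print(np.round(g[::4]).astype(int).tolist())
    im=np.hstack(out)
    im=cv2.resize(im,(798,600*0+int(260*798/840*1.4)))
    for k in range(3):
        for i in range(14): cv2.line(im,(k*266+i*19,0),(k*266+i*19,6 if i%5 else 14),(0,0,255))
    cv2.imwrite('pics/r5.png',im)
E
python3 rect.py
```

```text
[184, 184, 186, 189, 191, 191, 188, 174, 149, 123, 130, 153, 158, 156, 156, 149, 126, 93, 67, 55, 52, 54, 60, 66, 61, 35, 28, 53, 88, 115, 125, 130, 134, 135, 135, 145, 170, 191, 187, 176, 164, 164, 178, 181, 179, 165, 125, 73, 72, 86, 93, 96, 87, 86, 106, 137, 164, 179, 189, 196, 196, 186, 170, 151, 128, 116, 116, 122, 122, 122]
[187, 188, 190, 193, 195, 195, 190, 174, 145, 123, 143, 162, 161, 161, 158, 146, 118, 84, 62, 55, 56, 55, 60, 64, 54, 44, 78, 115, 126, 134, 150, 144, 91, 76, 93, 97, 97, 97, 92, 105, 133, 167, 177, 175, 174, 173, 171, 169, 152, 114, 88, 112, 136, 139, 143, 151, 154, 164, 176, 179, 179, 175, 180, 194, 204, 200, 188, 178, 168, 161]
[187, 187, 190, 193, 195, 191, 176, 154, 142, 155, 163, 162, 161, 156, 142, 111, 78, 61, 56, 56, 56, 62, 65, 50, 45, 81, 115, 130, 142, 160, 141, 91, 82, 89, 94, 95, 93, 94, 117, 149, 177, 179, 175, 173, 173, 171, 161, 136, 103, 96, 124, 138, 139, 139, 145, 149, 146, 157, 174, 176, 176, 172, 164, 154, 137, 119, 108, 109, 106, 105]
```

View pics/r5.png

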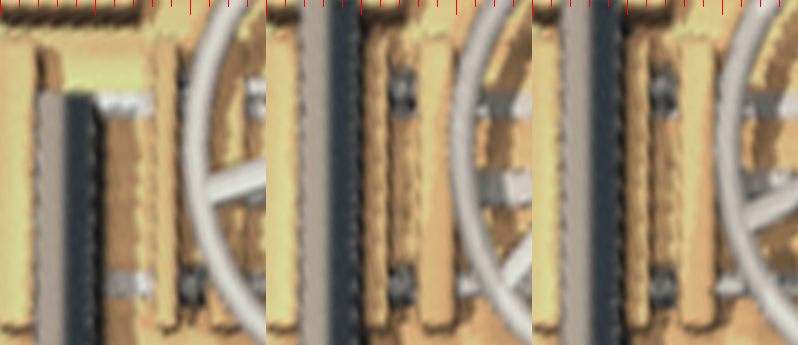

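Rectified view: in the latest frame (right) the book has reached the fixed jaw. The face bears on it, and the spring gap is still about 15–16 mm. So contact is at about 4.0 rad, and about 1 rad remains.

```bash
cat > gap.py <<'E'
from rect import *
import sys
def gap(c):
    g=rect(c)[195:225].mean((0,2))
    i=len(g)*0+120
    m=100+np.argmin(g[100:180]);lo=m
    t=115
    a=m
    while g[a]<t:a-=1
    b=m
    while g[b]<t or g[b:b+8].min()<t:b+=1
    return (b-a)/2.,50-a/2.,50-b/2.
d=pickle.load(open('c0.pkl','rb'))['top'];d4=dict(d);d4['color']=cv2.imread('pics/t4.png')
for c in(d4,pickle.load(open('c5.pkl','rb')),camera('top')):print('gap mm',gap(c))
E
python3 -m pendant '[[-0.0065,0.005,0,0,0,0],[-0.0065,0.005,0,0,0,0],[-0.006,0.0055,0,0,0,0],[-0.006,0.0055,0,0,0,0],[-0.0055,0.006,0,0,0,0],[-0.0055,0.006,0,0,0,0],[-0.005,0.006,0,0,0,0],[-0.005,0.006,0,0,0,0],[-0.0045,0.0065,0,0,0,0],[-0.0045,0.0065,0,0,0,0]]';python3 tq.py; python3 wh.py; python3 gap.py
```

```text
time_s: 15.9
eef_pos: [0.5448, -0.08, 0.1137]
eef_rot: [0.007, 0.117, 0.993, -0.003]
wrist_force: [14.1, -10.9, -0.7]
opening: -0.0
grasp_force: 7.0
r 0.04288056946394615 ang -135.6954047904288 cw torque 0.7560150495661375
top 89 555.6875 81 362.25 [62 64 76 78 80 82 84]
scene 91 548.625 79 321.25 [314 316 318 320 322 324 326]
gap mm (np.float64(22.5), np.float64(18.0), np.float64(-4.5))
gap mm (np.float64(23.0), np.float64(20.5), np.float64(-2.5))
gap mm (np.float64(13.0), np.float64(-10.5), np.float64(-23.5))
```

```bash
sed -i 's/100+np.argmin(g\[100:180\])/130+np.argmin(g[130:150])/' gap.py
python3 -m pendant '[[-0.005,0.0065,-0.02,0,0,0],[-0.005,0.0065,0,0,0,0],[-0.004,0.007,0,0,0,0],[-0.004,0.007,0,0,0,0],[-0.0035,0.0075,0,0,0,0],[-0.0035,0.0075,0,0,0,0],[-0.003,0.0075,0,0,0,0],[-0.003,0.0075,0,0,0,0],[-0.002,0.0075,0,0,0,0],[-0.002,0.0075,0,0,0,0]]';python3 tq.py; python3 wh.py; python3 gap.py
```

```text
time_s: 17.3
eef_pos: [0.5381, -0.067, 0.1106]
eef_rot: [0.008, 0.117, 0.993, -0.004]
wrist_force: [10.6, -16.6, 4.5]
opening: -0.0
grasp_force: 7.6
r 0.04106465340790073 ang -155.51963894356106 cw torque 0.7987122324213859
top 89 555.6875 59 359.375 [56 58 60 62]
scene 91 548.625 57 289.625 [294 296 298 300 302]
gap mm (np.float64(16.0), np.float64(-13.0), np.float64(-29.0))
gap mm (np.float64(15.5), np.float64(-10.5), np.float64(-26.0))
gap mm (np.float64(10.5), np.float64(-10.5), np.float64(-21.0))
```

```bash
python3 -m pendant '[[-0.001,0.008,0,0,0,0],[-0.001,0.008,0,0,0,0],[-0.001,0.008,0,0,0,0],[-0.001,0.008,0,0,0,0],[0,0.008,0,0,0,0],[0,0.008,0,0,0,0],[0,0.008,0,0,0,0],[0,0.008,0,0,0,0],[0,0,0,0,0,0],[0,0,0,0,0,0]]';python3 tq.py; python3 wh.py; python3 gap.py
```

```text
time_s: 18.7
eef_pos: [0.5362, -0.0557, 0.11]
eef_rot: [0.007, 0.117, 0.993, -0.005]
wrist_force: [5.8, -23.4, 4.0]
opening: -0.007
grasp_force: 9.8
r 0.0396962267351593 ang -171.68089789753049 cw torque 0.9522976318112488
top 89 555.6875 19 319.9375 []
scene 91 548.625 39 446.4375 [ 34  36  38  40  42  44 280 282 284 286]
gap mm (np.float64(16.0), np.float64(-13.0), np.float64(-29.0))
gap mm (np.float64(15.5), np.float64(-10.5), np.float64(-26.0))
gap mm (np.float64(9.0), np.float64(-10.0), np.float64(-19.0))
```

Springs are about half way in (7 to 8.5 mm by the gap and the wheel angle). I'll back the finger off the spoke, lift out and check.

```bash
python3 -m pendant '[[0.005,-0.025,0,0,0,0],[0.005,-0.03,0,0,0,0],[0.005,-0.03,0,0,0,0],[0.005,-0.03,0,0,0,0],[0,0,0,0,0,0],[0,0,0.12,0,0,0],[0,0,0.14,0,0,0],[0,0,0.14,0,0,0],[0,0,0.14,0,0,0],[0,0,0.14,0,0,0]]'; python3 -m pendant '[[0,-0.12,0,0,0,0],[0,-0.2,0,0,0,0],[0,-0.2,0,0,0,0],[0,-0.2,0,0,0,0],[0,-0.2,0,0,0,0],[0,0,0,0,0,0],[0,0,0,0,0,0],[0,0,0,0,0,0],[0,0,0,0,0,0],[0,0,0,0,0,0]]'; python3 wh.py; python3 gap.py; python3 - <<'E'
from rect import *
c=snap('top','t9');s=snap('scene','s9');b=s['color'][150:290,170:340]
cv2.imwrite('pics/c9.png',np.hstack([cv2.resize(c['color'][150:290,100:330],(440,400),interpolation=2),cv2.resize(b,(360,400),interpolation=2)]))
E
```

```text
time_s: 20.1
eef_pos: [0.5345, -0.0717, 0.2431]
eef_rot: [-0.0, 0.117, 0.993, 0.0]
wrist_force: [0.0, 0.2, 0.6]
opening: -0.002
grasp_force: 0.0
time_s: 21.35
eef_pos: [0.5348, -0.2554, 0.2424]
eef_rot: [0.0, 0.116, 0.993, -0.0]
wrist_force: [0.0, -0.1, 0.5]
opening: 0.002
grasp_force: 0.0
top 89 555.6875 39 567.5625 [ 38  40  42  44  46  48  96  98 100 102 156 158 160 162 164 166 272 274
 276 278 280 282]
scene 91 548.625 39 577.75 [ 34  36  38  40  42  44 154 156 158 160 162 164 166 276 278 280 282 284
 286]
gap mm (np.float64(16.0), np.float64(-13.0), np.float64(-29.0))
gap mm (np.float64(15.5), np.float64(-10.5), np.float64(-26.0))
gap mm (np.float64(7.5), np.float64(-11.0), np.float64(-18.5))
```

View pics/c9.png

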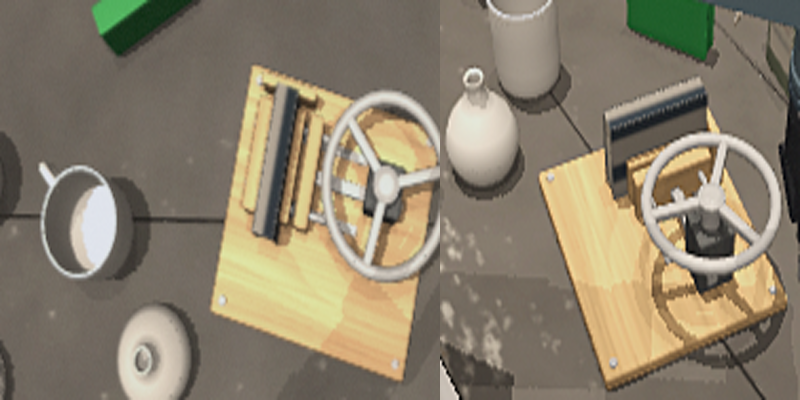

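The book is upright, against the stop and the fixed jaw. The gap is about 8 mm, and the mug and vase are undisturbed.

```bash
python3 -c "
from bench import ctrl
print(ctrl.hand_in())"
```

```text
the job is handed in; nothing more can be done
None
```

The book is upright, fully home against the end stop and gripped, with the springs pressed in about 8 mm of 16. The handwheel is released, the job was handed in at about 21 s, and the mug, vase and spoon rest were not touched; no verdict came back.

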